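# Serve gumballs from a rocker-gate dispenser

### The arm

A 7-joint arm with a two-finger parallel gripper is mounted at the origin on a cart in front of the work surface, level with it; the furniture and walls round the work are solid. World frame = base frame: x ahead of the robot, y to its left, z up, the work surface at z = 0. Lengths are in mm, angles in rad, forces in N, time in s.
With the tool pointing down it reaches from about 400 to 875 mm from the base axis. Payload 19.3 kg.
Tool frame: the origin (TCP) lies on the mounting face of the last link; the fingertips stand 173 mm ahead of it and the grasp point (between the pads) lies 155 mm ahead of it; z points along the fingers, y is the line along which they close (so a half turn about z gives the same grasp; the last joint's range is limited). The gripper opens to 85 mm and grips with 20 to 120 N. Pads are 22 mm wide; open, the fingers measure 114 mm over their backs; the gripper's body (76 mm by 85 mm) begins 54 mm behind the grasp point. The pads swing forward as they close: fully open they stand 13 mm farther back than shut.
Start: joints at [1.263, 0.521, -0.036, 1.599, 0.021, 1.021, -0.113], TCP at [147.201, -607.414, 404.691] pointing down, gripper open.
Joint ranges: [-2.91, 2.91], [-0.3, 2.13], [-1.5, 1.42], [0.17, 2.43], [-1.26, 4.41], [0.16, 1.93], [-2.52, 2.52]. Speed limits (rad/s): [1.89, 1.89, 2.39, 2.39, 3.01, 3.01, 3.01].

### API

Orientations are given as a 3x3 rotation matrix whose columns are the frame's x, y, z axes.
In Python, from cell import get_state, cams, workorder gives the robot as it stands.
- The arm moves only by the tool send_rows, never from a script. Its arguments are lists of equal length, an entry for each row: "slide": the shift along the world's x, y, z in cm, a list of three; "rotation": the turn, a rotation vector about the world's x, y, z in rad, a list of three. In form: {"slide": [[tx, ty, tz], ...], "rotation": [[rx, ry, rz], ...]}. A call has 1 to 5 rows; each row shifts and turns the commanded pose from where the row before left it; what a row does not reach is not made up. A row lasts 1/10 s, in which the tool goes at most 50 mm and 8.59 degrees, less where a joint would pass 70% of its speed; a pose out of reach is approached as far as the arm can. A call with a gripper value outside its range is refused whole. "jaw" is the finger opening in cm, from 0 to 8.54, set as the call begins (left out, the last holds). The fingers move at their own pace and stop on an object; the grip force is fixed at half the most. Time passes only in rows, so rows that do not move let the fingers close. It gives the time, the measured TCP pose, the force, the opening and the grip force at its end, in the units of the state.
- get_state(): the state, without advancing time (a new reading comes with each control period).
- cams.snapshot(name): name is "scene" or "top" or "wrist"; returns the picture (384x512x3 uint8, red, green, blue); there is no depth.
- cams.camera_model(name): a dict with "camera_matrix" (3x3 intrinsics, pixels), "xyz" and "rotation" of the camera in the world; the wrist camera has in their place "hand_eye" (4x4, takes a point from camera to tool coordinates, whose origin is the TCP and whose axes are the flange's). Camera axes: x right, y up, looking along -z (the intrinsics and any distortion apply to the point x, -y, -z); pixel columns grow to the right and rows downward; lengths in mm; the calibration is good to about 2 mm. A picture is of the moment at which its call begins: read the wrist's pose just before it. camera_model takes no time and is no camera call.
- workorder.job_done(): hands the job in; it is judged then, once.
Trained networks look in the newest picture that a camera, given by its name, has taken for a name from the list of things; names that differ only in an ending like _2 or _b are one class to them, and where a whole thing is asked for, a point or a joint stands for the part that bears it (a point fixed in the world has none). Each returns a list of dicts, best first, with "score" (0 to 1); they miss things now and then, are a little off and sometimes report something else, mostly with a low value. They report only what shows in the picture. A call takes as long as a camera call. They do not tell look-alikes from the thing itself.
- cams.look_for(camera, thing): "bbox" ([left, top, right, bottom] in pixels, round what is visible of it).
- cams.masks_of(camera, thing): "pixels" (384x512 bool, what is visible of it) and "bbox" ([left, top, right, bottom] in pixels, round what is visible of it).
- cams.tip_of(camera, thing): "xy" ([column, row] in pixels: a listed point, or the origin of a listed thing).
The state is a dict: "t": time; "joint_pos": joint angles; "qvel": joint speeds; "tau": joint torques, N m; "tcp_pos": TCP position; "ee_rot": TCP orientation; "ft_force": force on the tool from outside, world axes, zero at the start; "moment": the same for the moment, N m; "width": opening from 0.0 (shut) to 1.0 (fully open); "grasp_force": force on a finger pad.
Only numpy, scipy, OpenCV 4.12 (cv2) and the standard library are available. Lean on these libraries where they do the work, as an engineer would, in place of code of your own. Each camera call takes 0.05 s, during which the arm holds its last target. There are 200 camera calls.

### The job

Without picking anything up, push the glass dish along the table until it stands centred under the dispenser's hood, against the wooden stop. Then press the red paddle down and keep it down until all three gumballs have rolled into the dish, and let it come back up so that the gate shuts. Do not touch the gumballs, leave the other things where they are, and let the dish keep its place with the gumballs in it.

Things in the scene. Friction and masses are not known exactly. Their poses are not given: they have to be found in the camera images.
- dispenser: Fixed wooden sweet dispenser, base 215 (its x) x 125 mm (its y). Origin on the table straight below the rocker's pivot, z up. At x = +65 mm a sloped lane with clear walls (up to 95 mm high) runs down towards -y into a small hood (32 to 62 mm above the table, out to y = -91 mm), from which sweets fall. An orange gate at y = 0 holds them back. The pivot cheeks are 115 mm high.
- stop (a point): Middle of the foot of the wooden stop wall's face (80 mm long, 36 mm high), at (65, -20, 0) mm in the dispenser's frame, under the lane; the face looks towards the dispenser's -y. The dish just touches it when its centre is below the hood.
- rocker (a joint): The rocking lever, in rad: 0 = paddle up and gate shut, 0.5 = paddle fully down and gate fully open. It pivots 105 mm above the dispenser's origin about the dispenser's y axis. The sweets can pass from about 0.4. A spring brings it back to 0 when let go; full travel takes about 4 N on the paddle.
- paddle (a point): Middle of the upper face of the red ribbed paddle (50 x 44 mm, its long side along the dispenser's x) at the front end of the rocker; moves with it. Level and 111 mm above the table at rest, 82 mm in front (-x) of the pivot; goes down 40 mm (and leans about 0.5 rad) at full travel.
- drop_point (a point): Point below the middle of the hood's open underside, 30 mm above the table, at (65, -70) mm in the dispenser's frame; sweets fall through it. The dish's centre belongs under it.
- dish: Clear round glass dish, 100 mm across at the rim and 84 mm at the foot, 24 mm high, about 0.19 kg, standing loose on the table 140 to 215 mm to the -y side (the robot's right) of its place; origin at the centre of its underside. Slides when pushed.
- gum_red_center (a point): Centre of the red gumball, a hard ball 22 mm across.
- gum_yellow_center (a point): Centre of the yellow gumball, a hard ball 22 mm across.
- gum_green_center (a point): Centre of the green gumball, a hard ball 22 mm across.
- drying_glass_1: Bystander: clear tumbler upside down, 45 x 45 x 62 mm; origin at its underside. Loose.
- drying_glass_2: Bystander: clear tumbler upside down, 45 x 45 x 62 mm; origin at its underside. Loose.
- drying_cup_2: Bystander: white cup upside down, 72 x 66 x 62 mm; origin at its underside. Fixed.
- table_mug: Bystander: orange mug, 81 x 113 x 101 mm; origin at its underside. Fixed.
- sugar_jar: Bystander: small glass jar with a grey lid, 54 x 54 x 80 mm; origin at its underside. Loose.
- matchbox: Bystander: yellow matchbox lying flat, 61 x 49 x 14 mm; origin at its underside. Loose.
- lighter: Bystander: red lighter lying flat, 72 x 42 x 12 mm; origin at its underside. Fixed.
- drying_glass_3: Bystander: clear tumbler upside down in front of the dispenser, 45 x 45 x 62 mm; origin at its underside. Loose.
There are look-alikes about, which are no part of the job. Of the things that look like the dish, the smallest one is meant.

How it is judged:
By the outcome, as a careful person would: the job done as asked, in the order asked, and still so for the second after the job is handed in, with the robot touching nothing.
It also fails if it takes over 54 s, if anything falls off the work surface, if the arm or the gripper's body presses on something with over 40 N, if the wrist force passes 120 N, or if a joint passes its speed limit or range.

## Working session

There is one attempt and no reset: what is moved stays moved. The work goes in short steps, Python scripts to look and compute and a tool call to move; the robot and the scene stay as the last step left them, time stands still between calls to the robot, and variables do not carry over. Pictures are saved under pics/ and viewed, at most 10 in all, crops included, and the job is handed in when it is done.

Besides the shell and the picture viewer there is one more tool, called after "Emit:" as name(argument=value, ...) on one line, values as JSON. send_rows: Moves the arm, as the interface text tells. Its arguments: {"type":"object","properties":{"slide":{"type":"array","items":{"type":"array","items":{"type":"number"}}},"rotation":{"type":"array","items":{"type":"array","items":{"type":"number"}}},"jaw":{"type":"number"}},"required":["slide","rotation"]}

```bash
mkdir -p pics
cat > h.py <<'E'
import numpy as np, cv2
from cell import get_state, cams, workorder
def model(c):
    m=cams.camera_model(c); K=np.array(m["camera_matrix"])
    if c=="wrist":
        s=get_state(); T=np.eye(4); T[:3,:3]=s["ee_rot"]; T[:3,3]=s["tcp_pos"]; H=T@np.array(m["hand_eye"]); return K,H[:3,3],H[:3,:3]
    return K,np.array(m["xyz"]),np.array(m["rotation"])
def ray(M,p):
    K,o,R=M; d=np.linalg.inv(K)@[p[0],p[1],1]; return o,R@(d*[1,-1,-1])
def onz(M,p,z):
    o,d=ray(M,p); return o+d*(z-o[2])/d[2]
def tri(rs):
    A=0;b=0
    for o,d in rs:
        d=d/np.linalg.norm(d);P=np.eye(3)-np.outer(d,d);A=A+P;b=b+P@o
    return np.linalg.solve(A,b)
def proj(M,p):
    K,o,R=M; c=R.T@(np.array(p)-o); c=c*[1,-1,-1]; q=K@c; return q[:2]/q[2]
E
python3 - <<'E'
from h import *
np.set_printoptions(precision=1,suppress=True)
print(cams.camera_model("top").keys())
ims=[]
for c in ("scene","top"):
    im=cams.snapshot(c); M=model(c); cv2.imwrite(f"pics/{c}0.png",cv2.resize(im[:,:,::-1],(768,576)))
    print(c,M[1])
    for t in ("paddle","drop_point","stop","dispenser","gum_red_center","gum_green_center","gum_yellow_center","dish"):
        print(t,[(round(r["score"],2),np.array(r["xy"]),onz(M,r["xy"],{"paddle":111,"drop_point":30}.get(t,0) )) for r in cams.tip_of(c,t)[:4]])
    print([(round(r["score"],2),np.array(r["bbox"])) for r in cams.look_for(c,"dish")])
print(get_state()["t"])
E
```

```text
dict_keys(['camera_matrix', 'xyz', 'rotation'])
scene [-233.6  705.3 1452.4]
paddle [(0.74, array([245.7, 235.1]), array([443.1, 154.6, 111. ])), (0.52, array([346.1, 169.4]), array([ 428. , -350.7,  111. ]))]
drop_point []
stop [(0.65, array([231.6, 223.2]), array([576.9, 116.4,   0. ]))]
dispenser [(0.76, array([234.5, 238.1]), array([515.8, 150.5,   0. ])), (0.41, array([272.8, 198.9]), array([564. , -87.2,   0. ]))]
gum_red_center []
gum_green_center [(0.32, array([348. , 172.6]), array([ 465. , -430.9,   -0. ])), (0.26, array([232.7, 233.1]), array([538. , 141.7,   0. ])), (0.19, array([317.2, 158.5]), array([ 607.6, -386.8,    0. ]))]
gum_yellow_center []
dish [(0.96, array([290. , 143.2]), array([ 752.6, -358.2,    0. ])), (0.79, array([317. , 207.7]), array([ 417.1, -194.9,    0. ])), (0.75, array([270.1, 196.7]), array([579.6, -86.2,   0. ])), (0.45, array([277. , 250.4]), array([371.7,  62.1,   0. ]))]
[(0.8, array([256.7, 184.7, 281.7, 202.9])), (0.73, array([195.8, 201.5, 255.2, 270. ])), (0.69, array([277.6, 127.9, 305.6, 152.6])), (0.59, array([300.1, 192.2, 333.6, 220.1]))]
top [ 399.5    5.4 1546.6]
paddle []
drop_point [(0.6, array([235.3, 188.1]), array([588.4,  80.2,  30. ]))]
stop [(0.61, array([223.1, 190. ]), array([585.5, 123.9,   0. ]))]
dispenser [(0.77, array([214.7, 208.7]), array([520.6, 152.3,   0. ]))]
gum_red_center []
gum_green_center [(0.48, array([197.7, 184.8]), array([603.6, 212. ,   0. ]))]
gum_yellow_center [(0.5, array([209.9, 228.6]), array([452.1, 168.1,   0. ])), (0.37, array([207.3, 185.4]), array([601.5, 178.8,   0. ]))]
dish [(0.96, array([286.5, 190.7]), array([583.1, -95.7,   0. ])), (0.91, array([313.7, 235.3]), array([ 429. , -188.2,    0. ]))]
[(0.95, array([295.8, 217.6, 332.1, 256.3])), (0.7, array([340.6, 123.7, 375.2, 165.3])), (0.64, array([268.6, 175.2, 299.7, 204.6]))]
1.0
```

View pics/scene0.png

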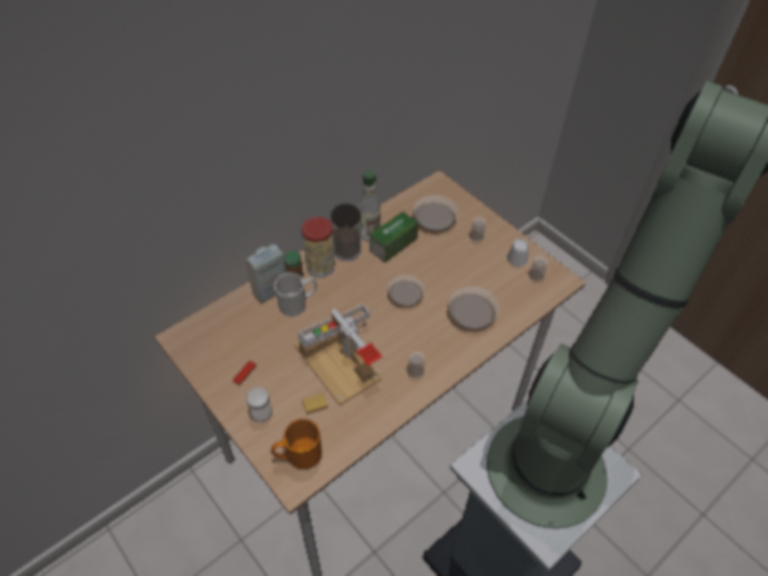

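View pics/top0.png

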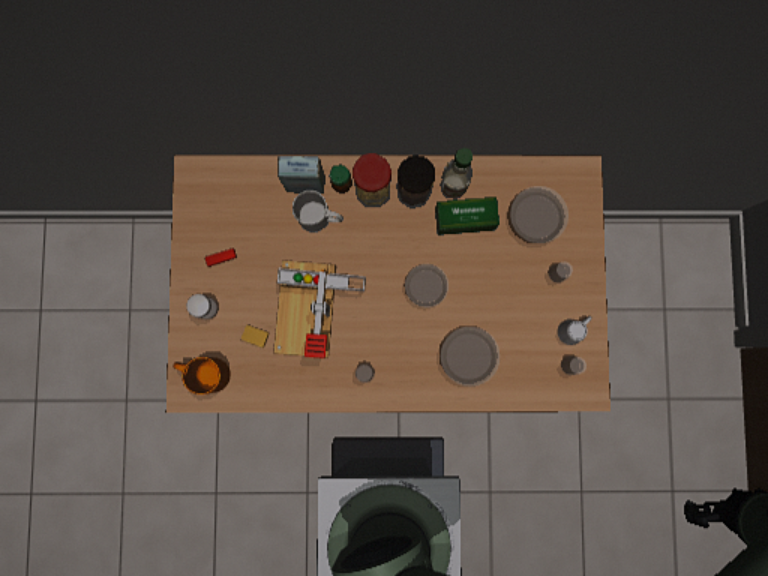

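Run:
```python
from h import *
np.set_printoptions(precision=2,suppress=True)
s=get_state();print(s["ee_rot"],s["tcp_pos"],s["ft_force"]);print(np.array(cams.camera_model("wrist")["hand_eye"]),cams.camera_model("wrist")["camera_matrix"])
```

```text
[[ 0.97  0.24  0.  ]
 [ 0.24 -0.97 -0.  ]
 [ 0.    0.   -1.  ]] [ 147.22 -607.41  404.69] [-0.11 -0.79  0.99]
[[-0.    0.96  0.3  76.47]
 [ 1.    0.    0.    0.24]
 [ 0.    0.3  -0.96 30.5 ]
 [ 0.    0.    0.    1.  ]] [[309.98   0.   256.92]
 [  0.   309.98 190.64]
 [  0.     0.     1.  ]]
```

Emit:
send_rows(slide=[[2.7,4.2,0.1],[2.7,4.2,0.1],[2.7,4.2,0.1],[2.7,4.2,0.1],[2.7,4.2,0.1]], rotation=[[0,0,0.089],[0,0,0.089],[0,0,0.089],[0,0,0.089],[0,0,0.089]], jaw=5)

```text
t: 1.5
tcp_pos: [282.9, -395.6, 410.0]
ee_rot: [[0.774, 0.634, 0.0], [0.634, -0.774, -0.001], [-0.0, 0.001, -1.0]]
ft_force: [2.0, -0.8, 0.1]
width: 0.586
grasp_force: 0.0
```

Emit:
send_rows(slide=[[2.7,4.2,0.1],[2.7,4.2,0.1],[2.7,4.2,0.1],[2.7,4.2,0.1],[2.7,4.2,0.1]], rotation=[[0,0,0.089],[0,0,0.089],[0,0,0.089],[0,0,0.089],[0,0,0.089]])

```text
t: 2.0
tcp_pos: [417.9, -185.6, 415.1]
ee_rot: [[0.426, 0.905, 0.001], [0.905, -0.426, -0.001], [-0.0, 0.001, -1.0]]
ft_force: [1.3, -0.7, 0.1]
width: 0.585
grasp_force: 0.0
```

Emit:
send_rows(slide=[[2.7,4.2,0.1],[2.7,4.2,0.1],[2.7,4.2,0.1],[2.7,4.2,0.1],[2.7,4.2,0.1]], rotation=[[0,0,0.089],[0,0,0.089],[0,0,0.089],[0,0,0.089],[0,0,0.089]])

```text
t: 2.5
tcp_pos: [553.0, 24.4, 419.9]
ee_rot: [[-0.005, 1.0, 0.0], [1.0, 0.005, -0.0], [-0.0, 0.0, -1.0]]
ft_force: [1.1, -0.9, 0.7]
width: 0.582
grasp_force: 0.0
```

Emit:
send_rows(slide=[[0,0,0],[0,0,0]], rotation=[[0,0,0],[0,0,0]])

```text
t: 2.7
tcp_pos: [552.4, 23.5, 419.3]
ee_rot: [[-0.004, 1.0, -0.001], [1.0, 0.004, 0.0], [0.0, -0.001, -1.0]]
ft_force: [-0.5, 0.1, -0.3]
width: 0.584
grasp_force: 0.0
```

Run:
```python
from h import *
np.set_printoptions(precision=1,suppress=True)
M=model("wrist");im=cams.snapshot("wrist"); cv2.imwrite("pics/w1.png",cv2.resize(im[:,:,::-1],(768,576)))
s=get_state();print(s["ee_rot"],s["tcp_pos"],s["t"],s["joint_pos"]);print(M[1])
Z={"paddle":111,"drop_point":30}
for t in ("paddle","drop_point","stop","dispenser","gum_red_center","gum_green_center","dish","drying_glass_3"):
        print(t,[(round(r["score"],2),np.array(r["xy"]),onz(M,r["xy"],Z.get(t,0) )) for r in cams.tip_of("wrist",t)[:4]])
for t in ("dispenser","dish"): print([(round(r["score"],2),np.array(r["bbox"])) for r in cams.look_for("wrist",t)[:3]])
```

```text
[[-0.  1. -0.]
 [ 1.  0. -0.]
 [-0. -0. -1.]] [552.1  22.4 419.4] 2.75 [ 0.3  0.4 -0.6  1.8  0.3  1.  -0.4]
[552.6  99.4 388.8]
paddle [(0.72, array([120.5,  21. ]), array([443.3, 155.3, 111. ]))]
drop_point [(0.64, array([282.6, 118.1]), array([582.1,  74.1,  30. ]))]
stop [(0.77, array([288.9,  69.1]), array([590.4, 128. ,   0. ]))]
dispenser [(0.86, array([237.7,  50.4]), array([530.7, 147.9,   0. ]))]
gum_red_center [(0.73, array([299.3,  33.2]), array([600.9, 166. ,   0. ])), (0.73, array([234.4,  50.9]), array([526.9, 147.3,   0. ]))]
gum_green_center []
dish [(0.92, array([280.1, 237. ]), array([585.6, -87.9,   0. ])), (0.85, array([377.6, 382.4]), array([ 750.8, -347. ,    0. ])), (0.71, array([284.6, 114.9]), array([586.9,  75.8,   0. ]))]
drying_glass_3 [(0.8, array([122.9, 131.5]), array([387.1,  55. ,   0. ]))]
[(0.77, array([ 93.6,   1.5, 338.7, 144.1])), (0.66, array([ 87.4,   1.8, 322.5,  51.5]))]
[(0.96, array([239.5, 206.1, 316.4, 277.8])), (0.77, array([365.3, 357.4, 405.7, 384. ])), (0.74, array([120.1, 266. , 210.3, 335. ]))]
```

View pics/w1.png

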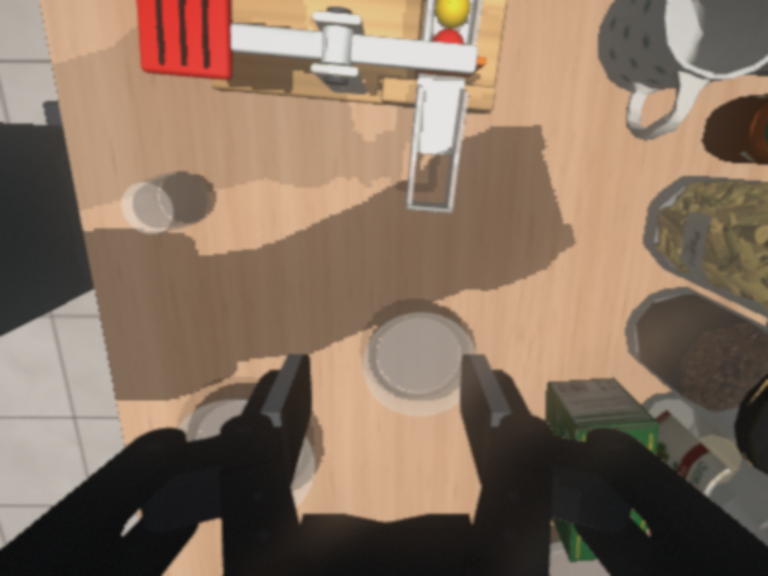

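Emit:
send_rows(slide=[[0.64,-4.5,-1.9],[0.64,-4.5,-1.9],[0.64,-4.5,-1.9],[0.64,-4.5,-1.9],[0.64,-4.5,-1.9]], rotation=[[0.04,0,0],[0.04,0,0],[0.04,0,0],[0.04,0,0],[0.04,0,0]])

```text
t: 3.75
tcp_pos: [584.1, -204.4, 324.0]
ee_rot: [[-0.002, 1.0, 0.001], [0.98, 0.002, 0.2], [0.2, 0.001, -0.98]]
ft_force: [1.6, 0.8, 0.1]
width: 0.587
grasp_force: 0.0
```

Emit:
send_rows(slide=[[0,0,-4],[0,0,-4],[0,0,0]], rotation=[[0,0,0],[0,0,0],[0,0,0]])

```text
t: 4.05
tcp_pos: [582.6, -202.5, 240.2]
ee_rot: [[-0.0, 1.0, -0.007], [0.98, 0.002, 0.201], [0.201, -0.006, -0.98]]
ft_force: [-0.4, -0.2, 0.5]
width: 0.583
grasp_force: 0.0
```

Run:
```python
from h import *
np.set_printoptions(precision=2,suppress=True)
M=model("wrist");im=cams.snapshot("wrist"); s=get_state();print(s["tcp_pos"],s["t"],s["ee_rot"])
for t in ("drop_point","stop","dish"): print(t,[(round(r["score"],2),np.array(r["xy"]),onz(M,r["xy"],30 if t[1]=="r" else 0)) for r in cams.tip_of("wrist",t)[:3]])
for r in cams.masks_of("wrist","dish")[:2]:
    b=r["bbox"];print(r["score"],np.array(b)); cs,_=cv2.findContours(r["pixels"].astype(np.uint8),0,2);e=cv2.fitEllipse(cv2.convexHull(max(cs,key=len)));print(e,onz(M,e[0],24))
cv2.imwrite("pics/w2.png",im[:,:,::-1])
```

```text
[ 583.68 -202.15  243.36] 4.1 [[-0.    1.   -0.  ]
 [ 0.98  0.    0.2 ]
 [ 0.2  -0.   -0.98]]
drop_point []
stop []
dish [(0.63, array([260.6, 109.1]), array([584.43, -85.84,   0.  ])), (0.62, array([ 41.4, 242.1]), array([ 421.16, -183.15,    0.  ]))]
0.94 [181.3  21.2 338.1 185.6]
((258.54345703125, 102.31863403320312), (155.5957794189453, 159.75453186035156), 179.4403533935547) [582.95 -85.46  24.  ]
0.66 [  1.5 148.3 114.1 352. ]
((3.7707786560058594, 249.3245391845703), (199.52310180664062, 223.0154266357422), 100.26329040527344) [ 412.79 -181.65   24.  ]
```

View pics/w2.png

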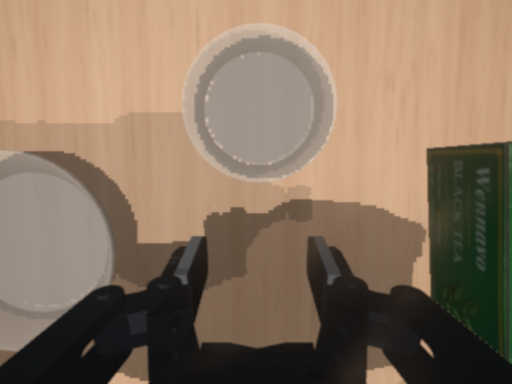

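Emit:
send_rows(slide=[[0.04,0,-2.4],[0,0,-2.3],[0,0,-2],[0.01,0.8,0],[0.01,1.2,0]], rotation=[[0,0,0],[0,0,0],[0,0,0],[0,0,0],[0,0,0]])

```text
t: 4.8
tcp_pos: [585.3, -182.0, 179.2]
ee_rot: [[-0.001, 1.0, 0.002], [0.98, 0.001, 0.198], [0.198, 0.002, -0.98]]
ft_force: [0.4, -0.1, 0.0]
width: 0.585
grasp_force: 0.0
```

Emit:
send_rows(slide=[[0.01,1.2,0],[0.01,1.2,0],[0.01,1.2,0],[0.01,1.2,0],[0.01,1.2,0]], rotation=[[0,0,0],[0,0,0],[0,0,0],[0,0,0],[0,0,0]])

```text
t: 5.3
tcp_pos: [585.4, -121.3, 178.0]
ee_rot: [[-0.002, 1.0, 0.0], [0.98, 0.002, 0.199], [0.199, 0.001, -0.98]]
ft_force: [-0.1, -2.7, 1.0]
width: 0.583
grasp_force: 1.1
```

Emit:
send_rows(slide=[[0.01,1.2,0],[0.01,1.2,0],[0.01,1.2,0],[0.01,1.2,0],[0.01,1.2,0]], rotation=[[0,0,0],[0,0,0],[0,0,0],[0,0,0],[0,0,0]])

```text
t: 5.8
tcp_pos: [585.8, -61.4, 177.7]
ee_rot: [[-0.002, 1.0, -0.0], [0.98, 0.002, 0.199], [0.199, 0.0, -0.98]]
ft_force: [0.2, -1.2, 1.4]
width: 0.585
grasp_force: 1.1
```

```bash
cat > look.py <<'E'
from h import *
import sys
np.set_printoptions(precision=2,suppress=True)
M=model("wrist");im=cams.snapshot("wrist"); s=get_state();print(s["tcp_pos"],s["t"],s["ft_force"])
for t in ("drop_point","stop","dish","paddle"): print(t,[(round(r["score"],2),np.array(r["xy"]),onz(M,r["xy"],{"d":30,"p":111}.get(t[0],0) if t!="dish" else 0)) for r in cams.tip_of("wrist",t)[:2]])
for r in cams.masks_of("wrist","dish")[:2]:
    b=r["bbox"];print(r["score"],np.array(b)); cs,_=cv2.findContours(r["pixels"].astype(np.uint8),0,2);e=cv2.fitEllipse(cv2.convexHull(max(cs,key=len)));print(e,onz(M,e[0],24))
for p in ((65,-70,30),(65,-20,0),(-82,0,111)):
    c,q=np.cos(-.073),np.sin(-.073); w=np.array([525+c*p[0]-q*p[1],149+q*p[0]+c*p[1],p[2]]); print("pred",p,w,proj(M,w))
cv2.imwrite(f"pics/{sys.argv[1]}.png",im[:,:,::-1])
E
python3 look.py w3
```

```text
[585.8  -59.12 177.83] 5.85 [0.43 3.33 1.02]
drop_point []
stop []
dish [(0.81, array([257.7, 150.3]), array([586.94,  23.67,   0.  ]))]
paddle []
0.74 [147.2  35.2 367.8 260.1]
((257.9787292480469, 147.3734130859375), (222.07078552246094, 223.42434692382812), 0.5106967687606812) [586.95  24.27  24.  ]
pred (65, -70, 30) [584.72  74.45  30.  ] [252.84  22.87]
pred (65, -20, 0) [588.37 124.31   0.  ] [261.02 -57.35]
pred (-82, 0, 111) [443.22 154.98 111.  ] [-920.74 -969.15]
```

View pics/w3.png

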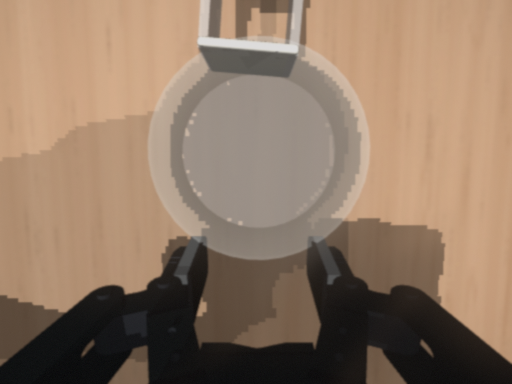

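Run:
```python
from h import *
M=model("wrist")
for p in ((200,40),(298,47),(249,43)): print(onz(M,p,62))
c,q=np.cos(-.073),np.sin(-.073); print(525+c*65+q*91,149+q*65-c*91)
```

```text
[568.65013149  54.44001747  62.        ]
[599.19985581  52.40443798  62.        ]
[583.90406054  53.57309737  62.        ]
583.1897829175286 53.50157507052336
```

Emit:
send_rows(slide=[[-0.04,1,0],[-0.04,1,0],[-0.04,1,0],[-0.04,0.8,0],[-0.02,0.6,0]], rotation=[[0,0,0],[0,0,0],[0,0,0],[0,0,0],[0,0,0]])

```text
t: 6.6
tcp_pos: [583.9, -17.3, 177.7]
ee_rot: [[-0.003, 1.0, -0.0], [0.98, 0.003, 0.199], [0.199, 0.0, -0.98]]
ft_force: [1.0, -1.6, 0.0]
width: 0.585
grasp_force: 0.6
```

Emit:
send_rows(slide=[[0,0.3,0],[0,0.2,0],[0,0,0]], rotation=[[0,0,0],[0,0,0],[0,0,0]])

```text
t: 6.9
tcp_pos: [584.0, -13.3, 177.7]
ee_rot: [[-0.002, 1.0, 0.0], [0.98, 0.002, 0.199], [0.199, 0.0, -0.98]]
ft_force: [-1.0, -0.5, -0.7]
width: 0.584
grasp_force: 0.1
```

```bash
python3 look.py w4
```

```text
[584.03 -13.52 177.7 ] 6.95 [0.3  0.2  0.04]
drop_point []
stop []
dish [(0.98, array([258.8, 148.3]), array([585.74,  72.81,   0.  ]))]
paddle []
0.69 [146.1  44.8 372.3 257.8]
((257.8526611328125, 146.33155822753906), (221.9060821533203, 223.59727478027344), 176.96047973632812) [585.13  72.84  24.  ]
pred (65, -70, 30) [584.72  74.45  30.  ] [256.98 141.92]
pred (65, -20, 0) [588.37 124.31   0.  ] [264.25  45.3 ]
pred (-82, 0, 111) [443.22 154.98 111.  ] [-773.06 -486.88]
```

Emit:
send_rows(slide=[[0,0.15,0],[0,0.15,0]], rotation=[[0,0,0],[0,0,0]])

```text
t: 7.4
tcp_pos: [584.0, -10.5, 177.7]
ee_rot: [[-0.002, 1.0, 0.0], [0.98, 0.002, 0.198], [0.198, 0.0, -0.98]]
ft_force: [-0.4, -1.1, 0.2]
width: 0.582
grasp_force: 0.6
```

Emit:
send_rows(slide=[[0,0.15,0],[0,0,0]], rotation=[[0,0,0],[0,0,0]])

```text
t: 7.6
tcp_pos: [584.0, -8.9, 177.7]
ee_rot: [[-0.002, 1.0, -0.0], [0.98, 0.002, 0.198], [0.198, 0.0, -0.98]]
ft_force: [0.2, -2.0, 0.7]
width: 0.584
grasp_force: 1.1
```

Emit:
send_rows(slide=[[0,0.15,0],[0,0,0]], rotation=[[0,0,0],[0,0,0]])

```text
t: 7.8
tcp_pos: [584.0, -8.2, 177.6]
ee_rot: [[-0.001, 1.0, -0.0], [0.98, 0.001, 0.198], [0.198, 0.0, -0.98]]
ft_force: [-0.3, -6.8, 0.7]
width: 0.582
grasp_force: 3.4
```

```bash
python3 look.py w5
```

```text
[584.    -8.16 177.65] 7.85 [ 0.07 -7.    0.29]
drop_point []
stop [(0.38, array([138.5,   3.1]), array([525.88, 149.14,   0.  ]))]
dish [(0.58, array([257.9, 150.8]), array([585.28,  76.44,   0.  ]))]
paddle []
0.7 [142.9  45.6 369.1 261.9]
((257.85498046875, 148.66949462890625), (222.33543395996094, 223.44027709960938), 13.273659706115723) [585.13  76.77  24.  ]
pred (65, -70, 30) [584.72  74.45  30.  ] [256.95 153.71]
pred (65, -20, 0) [588.37 124.31   0.  ] [264.16  55.3 ]
pred (-82, 0, 111) [443.22 154.98 111.  ] [-767.37 -445.32]
```

View pics/w5.png

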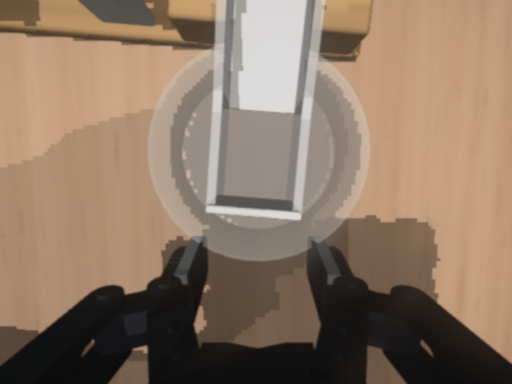

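Emit:
send_rows(slide=[[0,-1.5,0],[0,-3.5,0],[0,0,3.9],[0,0,3.9],[0,0,3.9]], rotation=[[0,0,0],[0,0,0],[-0.03,0,0],[-0.08,0,0],[-0.089,0,0]])

```text
t: 8.6
tcp_pos: [583.8, -58.8, 296.0]
ee_rot: [[0.0, 1.0, -0.0], [1.0, -0.0, -0.001], [-0.001, -0.0, -1.0]]
ft_force: [0.8, -0.7, -0.2]
width: 0.579
grasp_force: 0.0
```

Emit:
send_rows(slide=[[0,0,3.9],[-2.5,3.6,0],[-2.5,3.6,0],[-2.5,3.6,0],[-2.5,3.6,0]], rotation=[[0,0,0],[0,0,0],[0,0,0],[0,0,0],[0,0,0]], jaw=0)

```text
t: 9.1
tcp_pos: [482.9, 87.1, 333.9]
ee_rot: [[-0.001, 1.0, 0.0], [1.0, 0.001, 0.001], [0.001, 0.0, -1.0]]
ft_force: [1.4, 0.7, -0.3]
width: -0.001
grasp_force: 0.0
```

Emit:
send_rows(slide=[[-2.5,3.6,0],[-2.4,3.5,0],[0,0,0],[0,0,0]], rotation=[[0,0,0],[0,0,0],[0,0,0],[0,0,0]])

```text
t: 9.5
tcp_pos: [434.8, 157.8, 333.9]
ee_rot: [[-0.004, 1.0, 0.0], [1.0, 0.004, 0.001], [0.001, 0.0, -1.0]]
ft_force: [0.0, -0.9, 0.0]
width: 0.001
grasp_force: 0.0
```

```bash
python3 look.py w6
python3 - <<'E'
from h import *
M=model("scene");im=cams.snapshot("scene");print(get_state()["ee_rot"],get_state()["width"])
for t in ("dish","paddle"): print(t,[(r["score"],onz(M,r["xy"],111 if t=="paddle" else 0)) for r in cams.tip_of("scene",t)])
cv2.imwrite("pics/s6.png",cv2.resize(im[150:300,150:350,::-1],(800,600)))
E
```

```text
[435.32 157.05 333.77] 9.55 [ 0.91 -0.49  0.26]
drop_point [(0.69, array([403.1, 258.4]), array([581.16,  79.23,  30.  ]))]
stop [(0.93, array([406.3, 205.8]), array([591.71, 123.78,   0.  ]))]
dish [(0.77, array([393. , 248.4]), array([584.42,  74.47,   0.  ])), (0.59, array([213.7, 262.4]), array([388.67,  56.82,   0.  ]))]
paddle [(0.9, array([266.8, 219.3]), array([442.41, 154.12, 111.  ]))]
0.63 [458.9 131.1 483.1 157.1]
((471.8929138183594, 143.30426025390625), (24.075042724609375, 33.71547317504883), 36.343528747558594) [629.82 192.55  24.  ]
0.59 [350.7 234.4 454.3 303. ]
((379.9002685546875, 268.7812194824219), (47.59510040283203, 70.05047607421875), 145.6497039794922) [562.28  63.85  24.  ]
pred (65, -70, 30) [584.72  74.45  30.  ] [405.99 262.69]
pred (65, -20, 0) [588.37 124.31   0.  ] [403.17 205.31]
pred (-82, 0, 111) [443.22 154.98 111.  ] [268.03 218.11]
[[-6.91204538e-04  9.99999743e-01 -1.89268342e-04]
 [ 9.99999338e-01  6.91378278e-04  9.19429773e-04]
 [ 9.19560393e-04 -1.88632703e-04 -9.99999559e-01]] -0.0029002279623654872
dish [(0.57, array([ 431.89405119, -202.24503681,    0.        ])), (0.39, array([5.93095941e+02, 7.28414540e+01, 2.27373675e-13]))]
paddle [(0.67, array([461.02896907, 149.11759375, 111.        ])), (0.43, array([404.54031579, 332.09952986, 111.        ])), (0.36, array([464.91178437, 451.75645013, 111.        ]))]
```

View pics/w6.png

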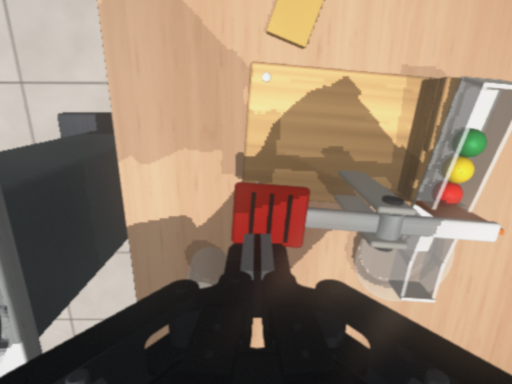

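Emit:
send_rows(slide=[[0,0,-2.3],[0,0,-2.3],[0,0,-0.8],[0,0,-0.8],[0,0,-0.8]], rotation=[[0,0,0],[0,0,0],[0,0,0],[0,0,0],[0,0,0]])

```text
t: 10.45
tcp_pos: [435.3, 157.6, 263.7]
ee_rot: [[-0.002, 1.0, 0.001], [1.0, 0.002, 0.001], [0.001, 0.001, -1.0]]
ft_force: [1.5, 0.1, 1.7]
width: 0.002
grasp_force: 1.1
```

Emit:
send_rows(slide=[[0,0,-0.8],[0,0,-0.6],[0,0,-0.3],[0,0,0]], rotation=[[0,0,0],[0,0,0],[0,0,0],[0,0,0]])

```text
t: 10.85
tcp_pos: [435.0, 157.7, 246.5]
ee_rot: [[-0.002, 1.0, -0.0], [1.0, 0.002, 0.001], [0.001, -0.0, -1.0]]
ft_force: [-1.4, 0.2, 3.2]
width: 0.001
grasp_force: 1.4
```

Emit:
send_rows(slide=[[0,0,-0.2],[0,0,-0.1],[0,0,0],[0,0,0],[0,0,0]], rotation=[[0,0,0],[0,0,0],[0,0,0],[0,0,0],[0,0,0]])

```text
t: 11.35
tcp_pos: [435.0, 157.6, 243.8]
ee_rot: [[-0.002, 1.0, 0.0], [1.0, 0.002, 0.001], [0.001, 0.0, -1.0]]
ft_force: [0.9, 0.9, 3.8]
width: 0.003
grasp_force: 1.5
```

Emit:
send_rows(slide=[[0,0,0],[0,0,0],[0,0,0],[0,0,0],[0,0,0]], rotation=[[0,0,0],[0,0,0],[0,0,0],[0,0,0],[0,0,0]])

```text
t: 11.85
tcp_pos: [435.0, 157.6, 243.7]
ee_rot: [[-0.002, 1.0, 0.0], [1.0, 0.002, 0.001], [0.001, 0.0, -1.0]]
ft_force: [0.5, 0.7, 4.1]
width: 0.002
grasp_force: 1.5
```

```bash
cat > g.py <<'E'
from h import *
import sys
for c in ("wrist","top","scene"):
    im=cams.snapshot(c);M=model(c)
    for t in ("gum_red_center","gum_yellow_center","gum_green_center"): print(c,t,[(round(r["score"],2),np.round(r["xy"]),np.round(onz(M,r["xy"],15))) for r in cams.tip_of(c,t)[:2]])
    if c=="wrist": cv2.imwrite(f"pics/{sys.argv[1]}.png",im[:,:,::-1])
    print(get_state()["ft_force"],get_state()["t"])
E
python3 g.py w7
```

```text
wrist gum_red_center [(0.6, array([433., 334.]), array([574.,  55.,  15.]))]
wrist gum_yellow_center []
wrist gum_green_center []
[ 0.82245244 -0.17262955  3.68836624] 12.05
top gum_red_center [(0.54, array([237., 194.]), array([568.,  76.,  15.]))]
top gum_yellow_center [(0.43, array([238., 194.]), array([570.,  72.,  15.]))]
top gum_green_center [(0.56, array([240., 180.]), array([617.,  66.,  15.])), (0.34, array([240., 192.]), array([577.,  66.,  15.]))]
[0.51413472 0.2912118  3.70400125] 12.25
scene gum_red_center []
scene gum_yellow_center [(0.42, array([242., 237.]), array([496., 132.,  15.]))]
scene gum_green_center []
[1.38525827 0.48789612 2.67080785] 12.45
```

View pics/w7.png

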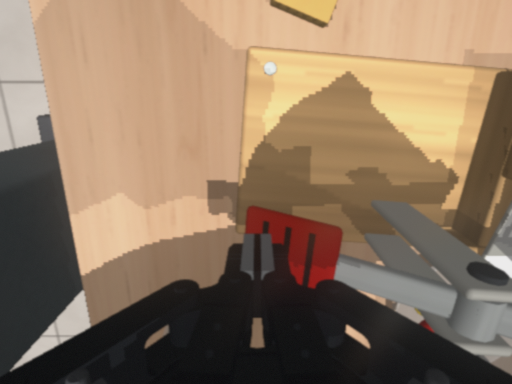

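Emit:
send_rows(slide=[[0,0,0],[0,0,0],[0,0,0],[0,0,0],[0,0,0]], rotation=[[0,0,0],[0,0,0],[0,0,0],[0,0,0],[0,0,0]])

```text
t: 12.95
tcp_pos: [435.0, 157.6, 243.7]
ee_rot: [[-0.002, 1.0, -0.0], [1.0, 0.002, 0.001], [0.001, -0.0, -1.0]]
ft_force: [0.4, 0.1, 4.2]
width: -0.001
grasp_force: 1.5
```

Emit:
send_rows(slide=[[0,0,0],[0,0,0],[0,0,0],[0,0,0],[0,0,0]], rotation=[[0,0,0],[0,0,0],[0,0,0],[0,0,0],[0,0,0]])

```text
t: 13.45
tcp_pos: [435.0, 157.6, 243.7]
ee_rot: [[-0.002, 1.0, -0.0], [1.0, 0.002, 0.001], [0.001, -0.0, -1.0]]
ft_force: [1.6, 0.7, 3.5]
width: 0.003
grasp_force: 1.5
```

Run:
```python
from h import *
a=cams.snapshot("top")[150:250,170:270];b=cams.snapshot("scene")[180:280,190:290]
cv2.imwrite("pics/t8.png",cv2.resize(np.hstack([a,b])[:,:,::-1],(800,400),interpolation=cv2.INTER_CUBIC));print(get_state()["t"])
```

```text
13.55
```

View pics/t8.png

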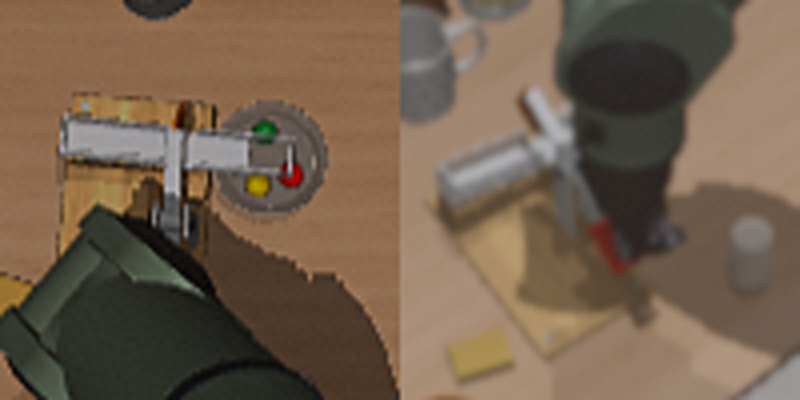

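Emit:
send_rows(slide=[[0,0,0.8],[0,0,1],[0,0,1],[0,0,1],[0,0,1]], rotation=[[0,0,0],[0,0,0],[0,0,0],[0,0,0],[0,0,0]])

```text
t: 14.05
tcp_pos: [435.1, 157.5, 292.8]
ee_rot: [[-0.002, 1.0, 0.001], [1.0, 0.002, 0.001], [0.001, 0.001, -1.0]]
ft_force: [-0.1, -0.5, 1.0]
width: -0.003
grasp_force: 0.0
```

Emit:
send_rows(slide=[[0,0,3],[0,0,3.5],[0,0,3.5],[0,0,3],[0,0,0]], rotation=[[0,0,0],[0,0,0],[0,0,0],[0,0,0],[0,0,0]])

```text
t: 14.55
tcp_pos: [435.3, 157.9, 425.7]
ee_rot: [[-0.002, 1.0, 0.006], [1.0, 0.002, 0.003], [0.003, 0.006, -1.0]]
ft_force: [0.9, 0.3, -0.2]
width: 0.003
grasp_force: 0.0
```

Emit:
send_rows(slide=[[0,0,0],[0,0,0],[0,0,0]], rotation=[[0,0,0],[0,0,0],[0,0,0]])

```text
t: 14.85
tcp_pos: [434.8, 157.5, 421.0]
ee_rot: [[-0.002, 1.0, -0.001], [1.0, 0.002, 0.001], [0.001, -0.001, -1.0]]
ft_force: [0.4, 0.2, -0.6]
width: 0.001
grasp_force: 0.0
```

Run:
```python
from h import *
cv2.imwrite("pics/w9.png",cams.snapshot("wrist")[:,:,::-1]);M=model("wrist");print(get_state()["t"],get_state()["tcp_pos"])
for t in ("dish","paddle"):print(t,[(r["score"],onz(M,r["xy"],111 if t=="paddle" else 0)) for r in cams.tip_of("wrist",t)[:2]])
```

```text
14.9 [434.87348614 157.54488968 421.02563471]
dish [(0.95, array([585.65137549,  77.39168753,   0.        ]))]
paddle [(0.93, array([443.3158857 , 153.85378313, 111.        ])), (0.38, array([500.49526439, 170.34847863, 111.        ]))]
```

View pics/w9.png

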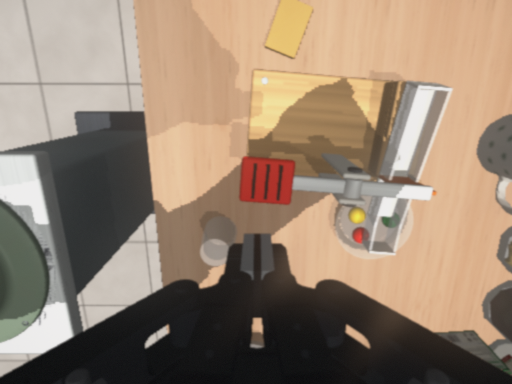

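The paddle is back up level at about (267,180), the gate is shut, and all three gumballs are in the dish at about (372,222), which has kept its place. Handing in.

```bash
python3 -c "
from cell import workorder
print(workorder.job_done())"
```

```text
the job is handed in; nothing more can be done
None
```

I pushed the dish under the hood against the stop, let all three gumballs roll into it, released the paddle so the gate shut, and handed the job in at about 15 s; no verdict was returned.

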